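# Close the junction box and start its cover screw

## Robot

A 6-joint arm with a two-finger parallel gripper is mounted at the origin on the work surface. World frame = base frame: x ahead of the robot, y to its left, z up, the work surface at z = 0. Lengths are in mm, angles in rad, forces in N, time in s.
With the tool pointing down it reaches from about 375 to 900 mm from the base axis. Payload 3.1 kg.
Tool frame: the origin (TCP) lies between the finger pads; the fingertips stand 22 mm ahead of it and the grasp point (between the pads) lies 3 mm ahead of it; z points along the fingers, y is the line along which they close (so a half turn about z gives the same grasp; the last joint's range is limited). The gripper opens to 85 mm and grips with 20 to 120 N. Pads are 22 mm wide; open, the fingers measure 114 mm over their backs; the gripper's body (76 mm by 85 mm) begins 54 mm behind the grasp point. The pads swing forward as they close: fully open they stand 13 mm farther back than shut.
Start: joints at [-0.178, 0.527, 1.433, -0, 1.181, -0.178], TCP at [624.978, 0.034, 253.31] pointing down, gripper open.
Joint ranges: [-3.08, 3.08], [-0.75, 2.2], [0.22, 2.44], [-1.43, 4.57], [0, 2.65], [-2.85, 2.85]. Speed limits (rad/s): [2.79, 2.79, 3.14, 3.14, 3.14, 3.14].

## Interface

Orientations are given as a unit quaternion [w, x, y, z].
In Python, from bench import manip gives the robot as it stands. The module is installed in compiled form; this text tells all that it offers.
- The arm moves only by the shell command python3 -m handwheel 'ROWS'. ROWS is JSON, a list of rows, each a list of 7 numbers: the turn, a rotation vector about the world's x, y, z in rad, then the shift along the world's x, y, z in mm, then the finger opening in mm, from 0 to 85.4. A call has 1 to 10 rows; each row is the pose to reach, as a shift and turn from the pose commanded when the call began; what a row does not reach only later rows make up. A row lasts 1/12 s, in which the tool goes at most 41.7 mm and 7.16 degrees, less where a joint would pass 70% of its speed; a pose out of reach is approached as far as the arm can. A call with a gripper value outside its range is refused whole. The fingers move at their own pace and stop on an object; the grip force is fixed at half the most. Time passes only in rows, so rows that repeat a pose let the fingers close. It gives the time, the measured TCP pose, the force, the opening and the grip force at its end, in the units of the state.
- manip.observe(): the state, without advancing time (a new reading comes with each control period).
- manip.get_image(name): name is "scene" or "side" or "wrist"; returns a dict with "pixels" (420x560x3 uint8, blue, green, red), "camera_matrix" (3x3 intrinsics, pixels), "rvec" (rotation vector, rad) and "tvec" (3), from world to camera coordinates, as OpenCV has them. Camera axes: x right, y down, z forward; pixel columns grow to the right and rows downward; lengths in mm; the calibration is good to about 2 mm. The wrist camera is an equidistant fisheye: a pixel r from the principal point sees the ray r / f radians off the axis. A picture is of the moment at which its call begins. There is no depth.
- manip.job_done(): hands the job in; it is judged then, once.
Trained networks look in a picture, given as the dict that the camera call returned (one of the last four; its "shot" number tells which), for a name from the list of things; names that differ only in an ending like _2 or _b are one class to them, and where a whole thing is asked for, a point or a joint stands for the part that bears it (a point fixed in the world has none). Each returns a list of dicts, best first, with "score" (0 to 1); they miss things now and then, are a little off and sometimes report something else, mostly with a low value. They report only what shows in the picture. A call takes as long as a camera call.
- manip.look_for(picture, query): "location" ([row, column] in pixels, amid what is visible of it).
The state is a dict: "clock": time; "joint_pos": joint angles; "dq": joint speeds; "joint_torque": joint torques, N m; "tcp_pos": TCP position; "tcp_rot": TCP orientation; "contact_force": force on the tool from outside, world axes, zero at the start; "ft_torque": the same for the moment, N m; "gripper_width": opening from 0.0 (shut) to 1.0 (fully open); "gripper_force": force on a finger pad.
Only numpy, scipy, OpenCV 4.12 (cv2) and the standard library are available. Lean on these libraries where they do the work, as an engineer would, in place of code of your own. Each camera call takes 0.05 s, during which the arm holds its last target. There are 200 camera calls.

## Task

Set the loose grey cover squarely on the open junction box, its yellow-label end over the cable-gland end, down on the rim all round. Then start the cover's black thumbscrew: turn it backward (anticlockwise seen from above) until it drops into the start of the thread, then forward (clockwise) one full turn, and finish while still gripping the knob so that the screw is held started. Leave the other things on the bench where they are.

Things in the scene. Friction and masses are not known exactly. Their poses are not given: they have to be found in the camera images.
- cover_mid (a point): Centre of the loose light-grey cover, half-way up (12 mm above its lower edge). An upside-down shallow tray 170 mm long (its x), 60 mm wide (its y), 24 mm high, walls 3 mm, about 0.6 kg with its screw, lying open side down, z up. A thumbscrew is captive in the middle of its top. Grip the cover across its 60 mm width; the knob may stand between the fingers.
- cover_label (a point): Middle of the yellow label on the cover's upper face, 62 mm from the cover's centre along its +x.
- box_seat (a point): Centre of the rim on top of the fixed junction box, 75 mm above the bench; box 170 mm along its x, 60 mm along its y, on a 230 x 100 mm plate. With the cover on right, its lower edge lies on the rim: cover_mid is 12 mm above here, axes alike. Tapered tabs lead it home from 3 mm off, play 1 mm. A pillar with a brass threaded insert stands in the middle, 15 mm above the rim.
- box_gland (a point): Middle of the rim's +x end, above the black cable gland on that end of the box: 85 mm from box_seat along the box's +x.
- screw_knob (a point): Centre of the cover's thumbscrew knob: fluted, black, 34 mm in diameter, 20 mm high, red mark on its top, axis vertical. It is 20 mm above the cover's upper face when screw_lift is 0 (10 mm at the start; up to 26 mm at most, knob top then 36 mm above the cover).
- screw (a joint): Angle of the thumbscrew in the cover (rad), growing when turned backward (anticlockwise from above); no end stops, may count several turns, turns easily. Starts within 0.5 of zero. Where the thread begins differs: with the cover on, the drop comes after 1.2 to 4.5 rad of backward turning.
- screw_lift (a joint): Height of the thumbscrew in the cover (m), up positive, -0.010 (knob on cover, as at the start) to 0.006; it falls by its own weight (0.2 kg). Cover on: it rests on the right-hand thread, pitch 4 mm. Turned backward it climbs to 0.004, then drops to 0 (if free to fall); forward from there it draws in 4 mm a turn, 1 mm play. Follow it down: held up over 1 mm it may not catch.
- meter: Yellow and black multimeter lying flat, 185 x 88 x 41 mm, origin under its centre; leave alone.
- spare_frame: Spare grey extension frame lying flat, 170 x 60 x 25 mm, open in the middle, origin under its centre; leave alone.
- parts_bin: Blue open bin of terminals, 135 x 105 x 75 mm, origin under its centre; leave alone.
- tape_roll: Red roll of tape lying flat, 90 mm across, 19 mm high, origin under its centre; leave alone.
- screwdriver: Screwdriver with orange handle lying along its own x; leave alone.
- tape_measure: Yellow tape measure, 75 x 36 x 66 mm, origin under its centre; leave alone.
- spare_gland: Spare black cable gland standing, 34 mm across, 36 mm high, origin under its centre; leave alone.

How it is judged:
By the outcome, as a careful person would: the job done as asked, in the order asked, and still so for the second after the job is handed in, while the arm keeps its last pose, push and grip.
It also fails if it takes over 72 s, if anything falls off the work surface, if the arm or the gripper's body presses on something with over 40 N, if the wrist force passes 120 N, or if a joint passes its speed limit or range.

## Working session

There is one attempt and no reset: what is moved stays moved. The work goes in short steps, Python scripts to look and compute and a shell command to move; the robot and the scene stay as the last step left them, time stands still between calls to the robot, and variables do not carry over. Pictures are saved under pics/ and viewed, at most 11 in all, crops included, and the job is handed in when it is done.

```bash
mkdir -p pics; cat > h.py <<'E'
import numpy as np, cv2
from bench import manip
def ray(im,row,col,wrist=False):
    K=np.array(im["camera_matrix"],float);R=cv2.Rodrigues(np.array(im["rvec"],float))[0];t=np.array(im["tvec"],float).ravel()
    if wrist:
        x=(col-K[0,2])/K[0,0];y=(row-K[1,2])/K[1,1];th=np.hypot(x,y)
        d=np.array([x/th*np.sin(th),y/th*np.sin(th),np.cos(th)]) if th>1e-9 else np.array([0,0,1.])
    else: d=np.array([(col-K[0,2])/K[0,0],(row-K[1,2])/K[1,1],1.])
    return -R.T@t, R.T@d
def onz(im,rc,z,wrist=False):
    o,d=ray(im,rc[0],rc[1],wrist); return o+d*(z-o[2])/d[2]
def proj(im,p,wrist=False):
    K=np.array(im["camera_matrix"],float);R=cv2.Rodrigues(np.array(im["rvec"],float))[0];t=np.array(im["tvec"],float).ravel()
    c=R@np.array(p,float)+t
    if wrist:
        r=np.hypot(c[0],c[1]);th=np.arctan2(r,c[2]);return np.array([K[1,2]+K[1,1]*th*c[1]/r,K[0,2]+K[0,0]*th*c[0]/r])
    return np.array([K[1,2]+K[1,1]*c[1]/c[2],K[0,2]+K[0,0]*c[0]/c[2]])
Z=dict(cover_mid=12,cover_label=24,box_seat=75,box_gland=75,screw_knob=34)
def look(name,names=Z):
    im=manip.get_image(name)
    for n in names:
        for r in manip.look_for(im,n)[:2]:
            print(name,n,np.round(r["location"]),round(r["score"],2),np.round(onz(im,r["location"],Z[n],name=="wrist")))
    return im
E
python3 - <<'E'
from h import *
np.set_printoptions(suppress=True)
ims=[look(n) for n in("scene","side","wrist")]
for n,i in zip("abc",ims): cv2.imwrite(f"pics/{n}.png",i["pixels"])
print(ims[2]["camera_matrix"]); print(manip.observe())
E
```

```text
scene cover_mid [257. 346.] 0.95 [509. 161.  12.]
scene cover_mid [134. 234.] 0.34 [ 500. -360.   12.]
scene cover_label [256. 350.] 0.73 [506. 168.  24.]
scene box_seat [192. 264.] 0.92 [581. -79.  75.]
scene box_gland [196. 266.] 0.66 [584. -67.  75.]
scene screw_knob [256. 348.] 0.58 [513. 170.  34.]
scene screw_knob [253. 346.] 0.51 [512. 160.  34.]
side cover_mid [214. 232.] 0.98 [499. 165.  12.]
side cover_label [214. 234.] 0.75 [495. 145.  24.]
side cover_label [326. 322.] 0.54 [ 419. -367.   24.]
side box_seat [247. 302.] 0.7 [ 514. -169.   75.]
side box_seat [186. 182.] 0.55 [407. 308.  75.]
side box_gland [255. 300.] 0.81 [ 489. -194.   75.]
side screw_knob [208. 232.] 0.48 [501. 165.  34.]
wrist cover_mid [ 42. 176.] 0.83 [504. 160.  12.]
wrist cover_label [ 42. 181.] 0.86 [514. 157.  24.]
wrist box_seat [273. 248.] 0.9 [589. -86.  75.]
wrist box_seat [ 42. 178.] 0.57 [528. 144.  75.]
wrist box_gland [270. 250.] 0.98 [591. -83.  75.]
wrist screw_knob [ 34. 175.] 0.88 [509. 164.  34.]
wrist screw_knob [ 42. 178.] 0.38 [514. 154.  34.]
[[325.1922621    0.         283.78545338]
 [  0.         325.1922621  205.52118433]
 [  0.           0.           1.        ]]
{'clock': 0.9, 'joint_pos': array([-0.17851966,  0.52744455,  1.43268254, -0.0000202 ,  1.18139982,
       -0.17848342]), 'dq': array([-0.00041278,  0.00104222,  0.00060002, -0.00046432, -0.00073608,
       -0.00000101]), 'joint_torque': array([ -0.00009934, -44.2310822 , -17.84225464,  -0.00028118,
         0.00068576,   0.00000919]), 'tcp_pos': array([624.9868953 ,   0.01432307, 253.35007413]), 'tcp_rot': array([0.00003233, 0.70711689, 0.70709668, 0.00001107]), 'contact_force': array([-1.11961247,  0.230665  , -0.0974535 ]), 'ft_torque': array([ 0.0244758 , -0.02651312, -0.0338786 ]), 'gripper_force': 0.0, 'gripper_width': 1.0000399861007172}
```

View pics/c.png

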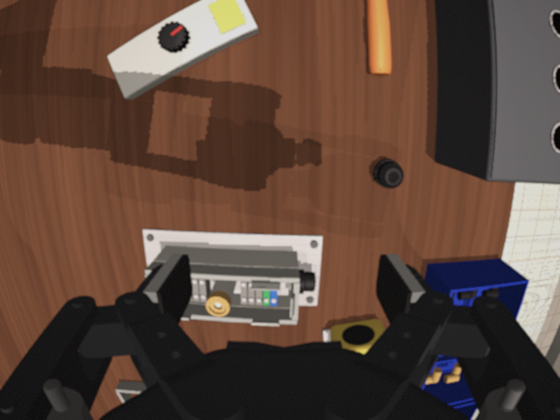

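View pics/a.png

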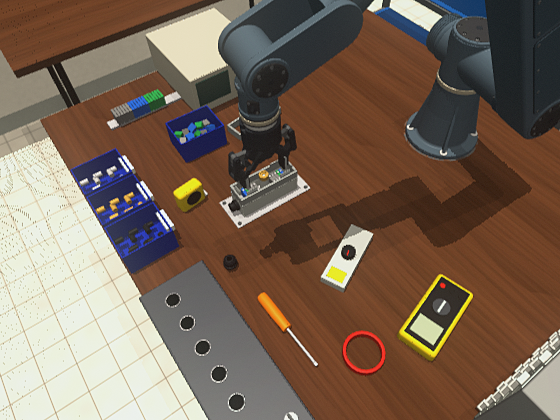

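The wrist view shows the cover at top left: knob (37,174), label (15,228). The box has its gland to the right (280,308), its brass insert at (305,217) and its plate corners at (230,143) and (237,322). The scene view agrees: the label end points towards +y/+x and the gland towards +x.

```bash
python3 - <<'E'
from h import *
np.set_printoptions(suppress=True,precision=1)
im=manip.get_image("wrist")
f=lambda r,c,z:onz(im,(r,c),z,True)
k=f(37,174,44);l=f(15,228,24);print("knob",k,"label",l,np.linalg.norm((l-k)[:2]),np.degrees(np.arctan2(*(l-k)[[1,0]])))
for r,c,z in((305,217,90),(230,143,4),(237,322,4),(303,317,4),(280,308,50)):print(r,c,f(r,c,z))
s=manip.get_image("scene")
print(onz(s,(252,348.5),44),onz(s,(273,338),24),onz(s,(174,264),90))
E
```

```text
knob [512.3 158.4  44. ] label [566.1 184.2  24. ] 59.69677555932122 25.685511225637015
305 217 [ 556.5 -117.3   90. ]
230 143 [444.6 -66.6   4. ]
237 322 [672.5 -73.9   4. ]
303 317 [ 670.  -168.8    4. ]
280 308 [ 653.  -108.1   50. ]
[510.5 166.2  44. ] [557.9 186.8  24. ] [ 553.5 -118.3   90. ]
```

```bash
python3 -m handwheel '[[0,0,-1.134,-114,161,-90,85],[0,0,-1.134,-114,161,-90,85],[0,0,-1.134,-114,161,-90,85],[0,0,-1.134,-114,161,-90,85],[0,0,-1.134,-114,161,-90,85],[0,0,-1.134,-114,161,-90,85],[0,0,-1.134,-114,161,-90,85],[0,0,-1.134,-114,161,-90,85],[0,0,-1.134,-114,161,-90,85],[0,0,-1.134,-114,161,-90,85]]'
python3 - <<'E'
from h import *
np.set_printoptions(suppress=True,precision=1)
im=look("wrist",["cover_mid","cover_label","screw_knob"]);cv2.imwrite("pics/d.png",im["pixels"])
print(manip.observe()["joint_pos"])
E
```

```text
clock: 1.83
tcp_pos: [511.1, 161.3, 163.4]
tcp_rot: [0.0, 0.976, 0.216, 0.0]
contact_force: [-0.1, 0.1, 0.1]
gripper_width: 1.0
gripper_force: 0.0
wrist cover_mid [194. 281.] 0.96 [514. 166.  12.]
wrist cover_label [194. 283.] 0.57 [517. 165.  24.]
wrist screw_knob [208. 284.] 0.91 [509. 160.  34.]
[0.1 0.5 1.7 0.  0.9 1.2]
```

View pics/d.png

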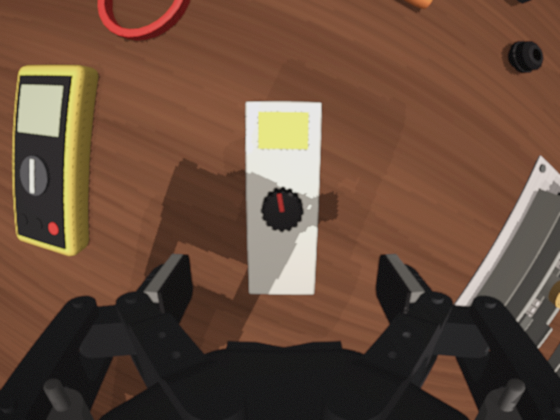

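The cover is square in view: top-face corners at (102,246), (102,322), (294,249) and (294,315), knob at (209,282), label at (131,283).

```bash
python3 - <<'E'
from h import *
np.set_printoptions(suppress=True,precision=1)
im=manip.get_image("wrist")
P=np.array([onz(im,c,24,True)[:2] for c in((102,246),(102,322),(294,249),(294,315))])
print(P,P.mean(0),[np.linalg.norm(P[i]-P[j]) for i,j in((0,1),(2,3),(0,2),(1,3))])
for i,j in((2,0),(3,1)):print(np.degrees(np.arctan2(*(P[j]-P[i])[::-1])))
print(np.degrees(np.arctan2(*(P[0]-P[1])[::-1])), "knob",onz(im,(209,282),44,True))
E
```

```text
[[572.4 222.5]
 [597.8 168.3]
 [418.1 152.9]
 [444.   97.8]] [508.1 160.4] [np.float64(59.841769788502255), np.float64(60.83301190746489), np.float64(169.2344491556312), np.float64(169.14737019458076)]
24.29503500060154
24.630396886817064
115.08906881661683 knob [510.3 162.1  44. ]
```

```bash
python3 -m handwheel '[[0,0,-0.008,-2,0,-35,85],[0,0,-0.008,-2,0,-70,85],[0,0,-0.008,-2,0,-105,85],[0,0,-0.008,-2,0,-125,85],[0,0,-0.008,-2,0,-137,85],[0,0,-0.008,-2,0,-140,85],[0,0,-0.008,-2,0,-140,0],[0,0,-0.008,-2,0,-140,0],[0,0,-0.008,-2,0,-140,0],[0,0,-0.008,-2,0,-140,0]]'
python3 -m handwheel '[[0,0,0,0,0,0,0],[0,0,0,0,0,0,0]]'
```

```text
clock: 2.92
tcp_pos: [510.0, 161.2, 24.9]
tcp_rot: [0.0, 0.977, 0.213, 0.001]
contact_force: [-0.5, -0.2, 3.0]
gripper_width: 0.686
gripper_force: 67.4
clock: 3.08
tcp_pos: [510.0, 161.2, 24.9]
tcp_rot: [0.0, 0.977, 0.213, 0.002]
contact_force: [-0.9, 0.2, 7.0]
gripper_width: 0.684
gripper_force: 67.8
```

```bash
python3 -m handwheel '[[0,0,0,0,0,15,0],[0,0,0,0,0,50,0],[0,0,0,0,0,90,0],[0,0,-0.1,0,-20,130,0],[0,0,-0.2,10,-60,160,0],[0,0,-0.3,15,-90,180,0],[0,0,-0.455,20,-110,190,0],[0,0,-0.455,20,-120,190,0],[0,0,-0.455,20,-120,190,0]]'
python3 - <<'E'
from h import *
np.set_printoptions(suppress=True,precision=1)
im=look("wrist",["cover_mid","cover_label","screw_knob","box_seat","box_gland"]);cv2.imwrite("pics/e.png",im["pixels"])
print(manip.observe()["contact_force"])
E
```

```text
clock: 3.83
tcp_pos: [529.3, 38.5, 213.9]
tcp_rot: [0.001, 1.0, -0.015, 0.001]
contact_force: [-0.6, -0.8, -6.5]
gripper_width: 0.685
gripper_force: 68.8
wrist cover_mid [202. 281.] 0.82 [513.  42.  12.]
wrist cover_label [205. 285.] 0.9 [513.  38.  24.]
wrist screw_knob [304. 284.] 0.77 [406.  42.  34.]
wrist screw_knob [151. 430.] 0.48 [ 567. -106.   34.]
wrist box_seat [155. 433.] 0.62 [568. -90.  75.]
wrist box_gland [153. 433.] 0.78 [569. -90.  75.]
wrist box_gland [302. 286.] 0.65 [433.  40.  75.]
[-1.2  0.  -5.8]
```

View pics/e.png

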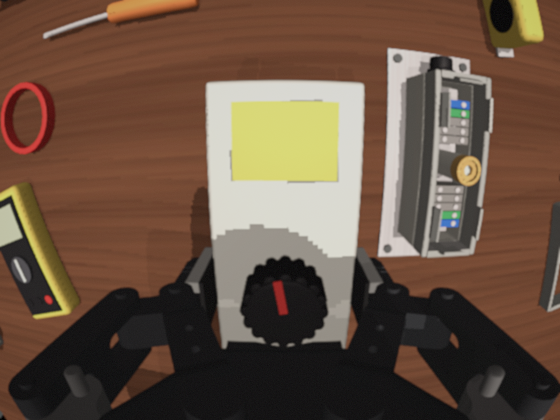

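The cover is held squarely, label at (141,285). The box is at right, with the insert at (170,467) and the gland at (64,441). I'll enlarge the box to read its rim corners.

```bash
python3 - <<'E'
import cv2
i=cv2.imread("pics/e.png")[40:270,370:520]
cv2.imwrite("pics/f.png",cv2.resize(i,None,fx=2.6,fy=2.6,interpolation=cv2.INTER_CUBIC)); 
s=cv2.imread("pics/e.png")
E
```

```text
(no output)
```

View pics/f.png

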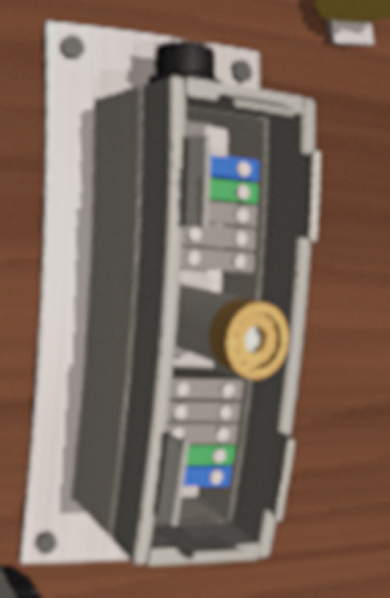

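The rim's outer corners in the crop (col,row) are (172,80), (315,99), (135,563) and (271,556), and the insert is at (253,340).

```bash
python3 - <<'E'
from h import *
np.set_printoptions(suppress=True,precision=1)
im=manip.get_image("wrist")
g=lambda c,r,z:onz(im,(40+r/2.6,370+c/2.6),z,True)[:2]
def rep(P):
  print(P,P.mean(0),[np.linalg.norm(P[i]-P[j]) for i,j in((0,1),(2,3),(0,2),(1,3))])
  for i,j in((2,0),(3,1)):print(np.degrees(np.arctan2(*(P[j]-P[i])[::-1])))
rep(np.array([g(172,80,75),g(315,99,75),g(135,563,75),g(271,556,75)]))
print("insert",g(253,340,90))
# held cover: label quad corners at cover top; TCP z - ?
t=manip.observe();print(t["tcp_pos"],t["tcp_rot"])
from scipy.spatial.transform import Rotation as Ro
q=t["tcp_rot"];print(Ro.from_quat([*q[1:],q[0]]).as_matrix())
zt=t["tcp_pos"][2]-0.9
for r,c in((82,207),(82,363),(101,232),(101,338),(181,232),(181,338)):print("cover",onz(im,(r,c),zt,True))
print("knob",onz(im,(300,285),zt+20,True))
E
```

```text
[[ 638.5  -87.1]
 [ 638.7 -145.5]
 [ 472.9  -83.4]
 [ 471.  -142.8]] [ 555.3 -114.7] [np.float64(58.403921040760814), np.float64(59.47959094829935), np.float64(165.6367708282471), np.float64(167.65824363985428)]
-1.2773291622130738
-0.9040080079743169
insert [ 555.7 -112.1]
[528.2  42.1 212.4] [-0.  1. -0. -0.]
[[ 1. -0. -0.]
 [-0. -1.  0.]
 [-0. -0. -1.]]
cover [611.3  69.  211.5]
cover [609.9  11.4 211.5]
cover [603.5  59.8 211.5]
cover [602.5  20.9 211.5]
cover [573.4  61.2 211.5]
cover [572.4  21.  211.5]
knob [533.6  42.1 231.5]
```

```bash
python3 - <<'E'
from h import *
np.set_printoptions(suppress=True,precision=4)
im=manip.get_image("wrist");t=manip.observe();print(t["tcp_pos"],t["tcp_rot"],t["contact_force"])
import pickle;pickle.dump(im,open("g.pkl","wb"))
cv2.imwrite("pics/g.png",cv2.resize(im["pixels"][40:280,200:520],None,fx=2.5,fy=2.5,interpolation=cv2.INTER_CUBIC))
E
```

```text
[528.4267  42.0047 212.6118] [-0.0001  0.9999 -0.0122 -0.0008] [ 0.4122  0.2216 -6.2561]
```

View pics/g.png

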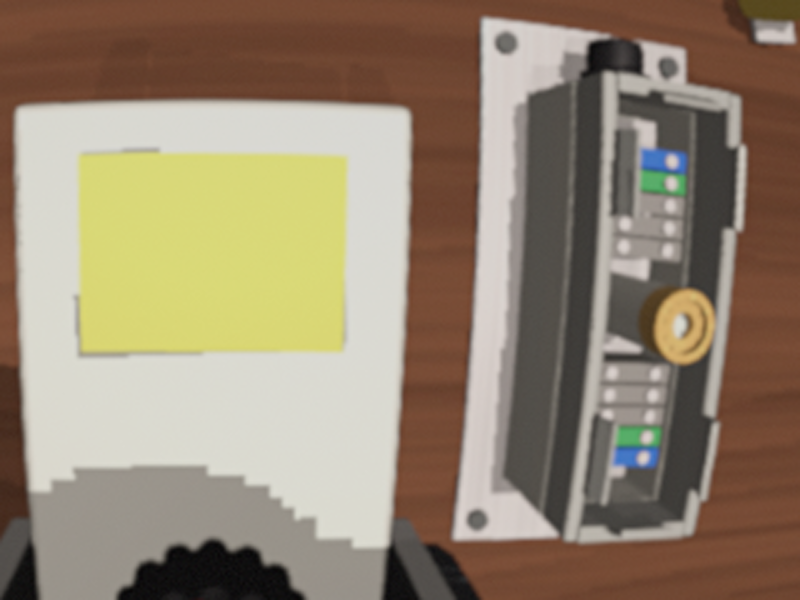

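Box rim corners in this crop (col,row): (605,73), (740,95), (566,541), (692,533), with the insert at (682,324). Cover front corners: (15,106) and (411,106). Label corners: (80,154), (347,156), (80,353), (344,350).

```bash
python3 - <<'E'
from h import *
import pickle
np.set_printoptions(suppress=True,precision=1)
im=pickle.load(open("g.pkl","rb"))
g=lambda c,r,z:onz(im,(40+r/2.5,200+c/2.5),z,True)[:2]
print("cam",ray(im,200,200,True)[0])
P=np.array([g(605,73,75),g(740,95,75),g(566,541,75),g(692,533,75)])
print(P,P.mean(0),[np.linalg.norm(P[i]-P[j]) for i,j in((0,1),(2,3),(0,2),(1,3))])
for i,j in((2,0),(3,1)):print(np.degrees(np.arctan2(*(P[j]-P[i])[::-1])))
print("insert",g(682,324,90))
for z in(206,211.5):
  print(z,[g(c,r,z) for c,r in((15,106),(411,106),(80,154),(347,156),(80,353),(344,350))])
s=manip.get_image("scene");print("scene insert prev (553.5,-118.3)", np.array(s["tvec"]).ravel())
for n in("box_seat","box_gland"):print(n,[ (x["location"],x["score"]) for x in manip.look_for(s,n)[:1]])
cv2.imwrite("pics/h.png",cv2.resize(s["pixels"][130:250,190:350],None,fx=5,fy=5,interpolation=cv2.INTER_CUBIC))
E
```

```text
cam [597.   40.8 331.8]
[[ 640.9  -93.1]
 [ 639.9 -151.6]
 [ 473.   -88.3]
 [ 471.8 -146.2]] [ 556.4 -119.8] [np.float64(58.532992668628175), np.float64(57.902428238423624), np.float64(167.95143803769272), np.float64(168.25725839959517)]
-1.6353870139781561
-1.8490843946248263
insert [ 557.1 -118.1]
206 [array([612.1,  70.6]), array([610.6,   9.3]), array([603.8,  60.6]), array([602.5,  19.6]), array([572.5,  62.1]), array([571.9,  20.1])]
211.5 [array([611.5,  69.3]), array([610. ,  10.7]), array([603.5,  59.8]), array([602.3,  20.5]), array([573.5,  61.2]), array([573.,  21.])]
scene insert prev (553.5,-118.3) [ 466.8 -227.7 1331.2]
box_seat [([195.4, 253.8], 0.71)]
box_gland [([196.5, 254.7], 0.84)]
```

View pics/h.png

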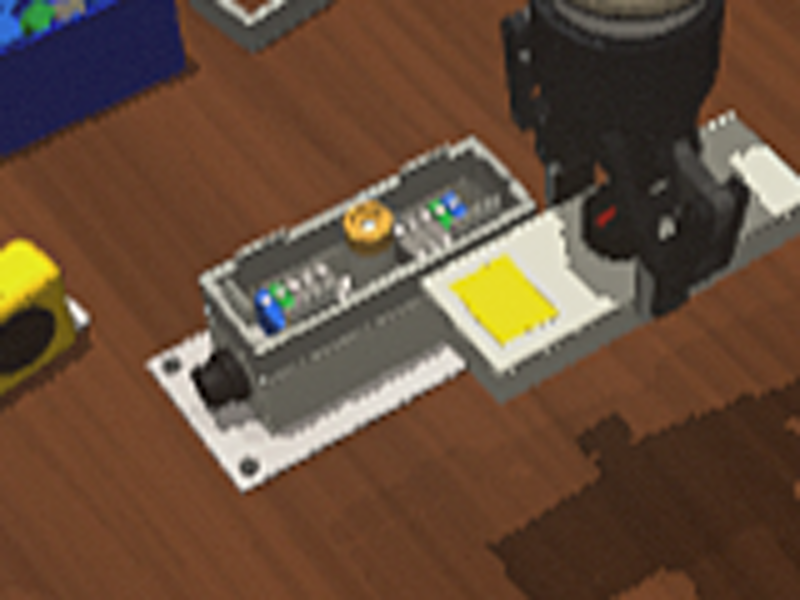

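```bash
python3 -m handwheel '[[0,0,-0.005,8,-40,0,0],[0,0,-0.005,15,-80,-15,0],[0,0,-0.005,22,-115,-40,0],[0,0,-0.005,27,-145,-65,0],[0,0,-0.005,30,-161,-82,0],[0,0,-0.005,30,-161,-82,0],[0,0,-0.005,30,-161,-82,0],[0,0,-0.005,30,-161,-82,0],[0,0,-0.005,30,-161,-82,0]]'
python3 - <<'E'
from h import *
np.set_printoptions(suppress=True,precision=3)
t=manip.observe();print(t["tcp_pos"],t["tcp_rot"],t["contact_force"])
s=manip.get_image("scene");d=manip.get_image("side")
# expected cover corner & box corners
zb=t["tcp_pos"][2]-24.9
def drawq(im,c,yaw,z,col,sc):
  a=np.radians(yaw);u=np.array([np.cos(a),np.sin(a)]);v=np.array([-u[1],u[0]])
  pts=[[*(np.array(c)+sx*85*u+sy*30*v),z] for sx,sy in((1,1),(1,-1),(-1,-1),(-1,1))]
  return np.array([proj(im,p)[::-1] for p in pts])
out=[]
for im in(s,d):
  x=drawq(im,(556.7,-119),-1.75,75,0,1);m=x.mean(0);c0,r0=int(m[0])-50,int(m[1])-60
  big=cv2.resize(im["pixels"][r0:r0+120,c0:c0+100],None,fx=4,fy=4,interpolation=cv2.INTER_CUBIC)
  y=drawq(im,t["tcp_pos"][:2]-[1.8,0],-1.7,zb+24,0,1)
  for q,col in((x,(0,0,255)),(y,(0,255,0))):
    cv2.polylines(big,[np.int32((q-[c0,r0]+.5)*4)],True,col,1)
  out.append(big)
cv2.imwrite("pics/i.png",np.hstack(out))
E
```

```text
clock: 5.13
tcp_pos: [559.3, -118.9, 132.2]
tcp_rot: [0.0, 1.0, -0.015, 0.001]
contact_force: [0.1, 0.7, -6.0]
gripper_width: 0.686
gripper_force: 69.0
[ 559.276 -118.919  132.175] [ 0.     1.    -0.015  0.001] [ 0.067  0.668 -5.978]
```

View pics/i.png

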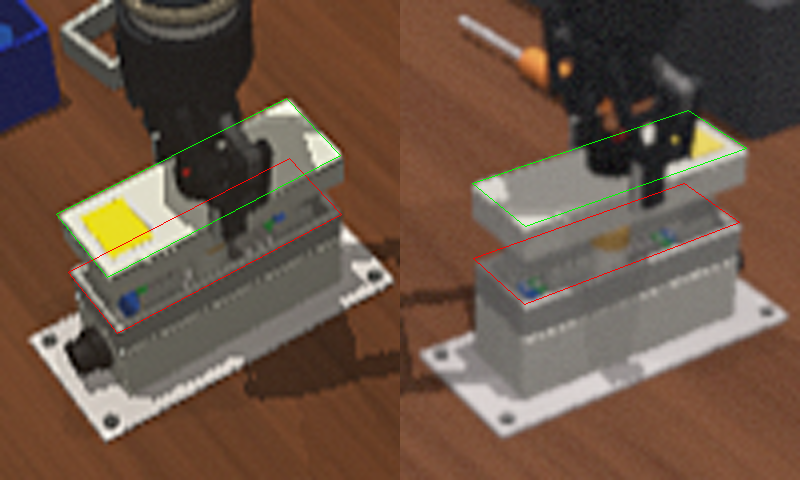

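```bash
python3 -m handwheel '[[0,0,0,-0.7,0,-10,0],[0,0,0,-0.7,0,-18,0],[0,0,0,-0.7,0,-23,0],[0,0,0,-0.7,0,-26,0],[0,0,0,-0.7,0,-28,0],[0,0,0,-0.7,0,-28,0]]'
python3 -m handwheel '[[0,0,0,0,0,-2,0],[0,0,0,0,0,-3,0],[0,0,0,0,0,-4,0],[0,0,0,0,0,-4,0]]'
```

```text
clock: 5.73
tcp_pos: [558.0, -119.8, 102.7]
tcp_rot: [-0.0, 1.0, -0.016, -0.001]
contact_force: [-0.3, 0.6, -4.5]
gripper_width: 0.685
gripper_force: 69.3
clock: 6.07
tcp_pos: [558.2, -119.9, 100.0]
tcp_rot: [0.0, 1.0, -0.016, 0.0]
contact_force: [-1.7, 0.5, 0.5]
gripper_width: 0.687
gripper_force: 69.7
```

```bash
python3 -m handwheel '[[0,0,0,0,0,-1,0],[0,0,0,0,0,-2,0],[0,0,0,0,0,-2,0]]'
python3 - <<'E'
from h import *
np.set_printoptions(suppress=True,precision=3)
t=manip.observe();print(t["tcp_pos"],t["tcp_rot"],t["contact_force"],t["ft_torque"])
E
```

```text
clock: 6.32
tcp_pos: [558.2, -119.9, 99.9]
tcp_rot: [0.0, 1.0, -0.016, 0.0]
contact_force: [-5.1, 2.5, 13.7]
gripper_width: 0.683
gripper_force: 71.3
[ 558.181 -119.911   99.897] [ 0.     1.    -0.016  0.   ] [-5.149  2.52  13.684] [ 0.359  0.834 -0.078]
```

```bash
python3 -m handwheel '[[0,0,0,0,0,2,0],[0,0,0,0,0,2,85],[0,0,0,0,0,2,85],[0,0,0,0,0,2,85],[0,0,0,0,0,2,85],[0,0,0,0,0,30,85],[0,0,0,0,0,70,85],[0,0,0,0,0,100,85],[0,0,0,0,0,100,85],[0,0,0,0,0,100,85]]'
python3 -m handwheel '[[0,0,0,0,0,0,85],[0,0,0,0,0,0,85]]'
python3 - <<'E'
from h import *
import pickle
np.set_printoptions(suppress=True,precision=3)
im=manip.get_image("wrist");d=manip.get_image("side");pickle.dump((im,d),open("j.pkl","wb"));t=manip.observe();print(t["tcp_pos"],t["joint_pos"])
print([(x["location"],x["score"]) for x in manip.look_for(im,"screw_knob")[:2]])
a=im["pixels"];c=proj(d,(557,-119.5,100));r0,c0=int(c[0])-60,int(c[1])-45
b=cv2.resize(d["pixels"][r0:r0+105,c0:c0+60],None,fx=4,fy=4,interpolation=cv2.INTER_CUBIC)
cv2.imwrite("pics/j.png",np.hstack([a,b]))
E
```

```text
clock: 7.15
tcp_pos: [559.7, -120.6, 199.3]
tcp_rot: [0.001, 1.0, -0.016, 0.002]
contact_force: [-0.9, -0.5, -0.6]
gripper_width: 0.993
gripper_force: 0.0
clock: 7.32
tcp_pos: [557.3, -119.6, 195.9]
tcp_rot: [-0.001, 1.0, -0.016, -0.001]
contact_force: [0.1, -0.3, -0.4]
gripper_width: 0.998
gripper_force: 0.0
[ 557.38  -119.621  195.718] [-0.407  0.529  1.627  0.     0.989  1.195]
[([228.9, 286.4], 0.96)]
```

View pics/j.png

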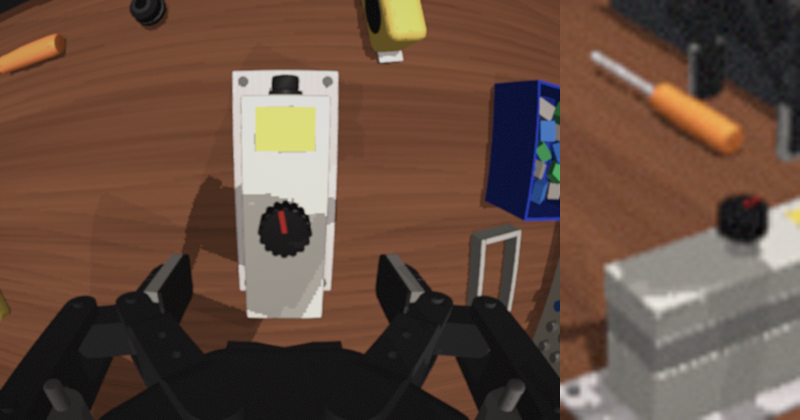

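The cover is seated, with the label at the gland end, and the knob has risen onto the thread. The knob top is at (228,285) in the wrist view.

```bash
python3 - <<'E'
from h import *
import pickle
np.set_printoptions(suppress=True,precision=2)
im,d=pickle.load(open("j.pkl","rb"))
print(onz(im,(228,285),131,True), np.mean([onz(im,c,99,True) for c in((95,242),(95,330),(317,247),(317,322))],0))
t=manip.observe();print(t["tcp_pos"])
E
```

```text
[ 560.62 -119.82  131.  ] [ 556.94 -119.94   99.  ]
[ 557.57 -119.68  195.87]
```

```bash
python3 -m handwheel '[[0,0,-0.12,0.5,0,-5,85],[0,0,-0.24,0.5,0,-10,85],[0,0,-0.36,0.5,0,-20,85],[0,0,-0.48,0.5,0,-30,85],[0,0,-0.6,0.5,0,-40,85],[0,0,-0.72,0.5,0,-50,85],[0,0,-0.84,0.5,0,-60,85],[0,0,-0.96,0.5,0,-66,85],[0,0,-1.08,0.5,0,-68,85],[0,0,-1.2,0.5,0,-69,85]]'
python3 -m handwheel '[[0,0,-0.12,0,0,0,60],[0,0,-0.2,0,0,0,45],[0,0,-0.2,0,0,0,0],[0,0,-0.2,0,0,0,0],[0,0,-0.2,0,0,0,0],[0,0,-0.2,0,0,0,0]]'
python3 - <<'E'
from h import *
np.set_printoptions(suppress=True,precision=3)
t=manip.observe();print(t["tcp_pos"],t["contact_force"],t["ft_torque"],t["joint_pos"])
E
```

```text
clock: 8.3
tcp_pos: [558.0, -119.7, 126.6]
tcp_rot: [0.0, 0.815, -0.58, -0.002]
contact_force: [0.0, -0.2, 0.3]
gripper_width: 0.996
gripper_force: 0.0
clock: 8.8
tcp_pos: [556.8, -119.8, 128.0]
tcp_rot: [0.001, 0.755, -0.655, -0.002]
contact_force: [-4.7, -0.6, 2.7]
gripper_width: 0.375
gripper_force: 59.1
[ 556.776 -119.811  127.966] [-4.703 -0.569  2.682] [-0.256  0.847  0.034] [-0.407  0.628  1.677 -0.002  0.841  2.594]
```

```bash
python3 -m handwheel '[[0,0,0,-1.2,0,-2,0],[0,0,0,-1.2,0,-2,0],[0,0,0.12,-1.2,0,-2,0],[0,0,0.24,-1.2,0,-2,0],[0,0,0.36,-1.2,0,-2,0],[0,0,0.48,-1.2,0,-2,0],[0,0,0.6,-1.2,0,-2,0],[0,0,0.6,-1.2,0,-2,0]]'
python3 -m handwheel '[[0,0,0.12,0,0,0,0],[0,0,0.24,0,0,0,0],[0,0,0.36,0,0,0,0],[0,0,0.48,0,0,0,0]]'
```

```text
clock: 9.47
tcp_pos: [556.9, -119.8, 128.0]
tcp_rot: [0.0, 0.916, -0.401, -0.0]
contact_force: [-5.7, 0.4, 13.1]
gripper_width: 0.378
gripper_force: 60.1
clock: 9.8
tcp_pos: [556.9, -119.8, 128.2]
tcp_rot: [0.0, 0.985, -0.171, -0.0]
contact_force: [-5.7, 0.7, 14.6]
gripper_width: 0.377
gripper_force: 60.1
```

```bash
for i in 1; do python3 -m handwheel '[[0,0,0.12,-0.6,0,0,0],[0,0,0.24,-0.6,0,0,0],[0,0,0.36,-0.6,0,0,0],[0,0,0.48,-0.6,0,0,0]]'; done; python3 - <<'E'
from h import *
np.set_printoptions(suppress=True,precision=3)
t=manip.observe();print(t["tcp_pos"],t["contact_force"],t["ft_torque"],t["joint_pos"])
E
```

```text
clock: 10.13
tcp_pos: [556.9, -119.8, 128.4]
tcp_rot: [0.0, 0.998, 0.068, 0.0]
contact_force: [-5.6, 0.6, 15.1]
gripper_width: 0.376
gripper_force: 60.3
[ 556.891 -119.814  128.432] [-5.608  0.632 15.126] [ 0.096  0.845 -0.115] [-0.408  0.626  1.68   0.     0.835  1.027]
```

```bash
python3 -m handwheel '[[0,0,0.12,0,0,0,0],[0,0,0.24,0,0,0,0],[0,0,0.36,0,0,0,0]]'
```

```text
clock: 10.38
tcp_pos: [556.9, -119.7, 128.6]
tcp_rot: [0.0, 0.969, 0.245, 0.0]
contact_force: [-5.1, 2.2, 16.3]
gripper_width: 0.376
gripper_force: 60.3
```

```bash
python3 -m handwheel '[[0,0,0.12,0,0,0,0],[0,0,0.24,0,0,0,0],[0,0,0.36,0,0,0,0]]'
```

```text
clock: 10.63
tcp_pos: [556.9, -119.6, 128.7]
tcp_rot: [0.0, 0.91, 0.415, 0.0]
contact_force: [-6.0, 1.8, 18.0]
gripper_width: 0.381
gripper_force: 60.5
```

```bash
python3 -m handwheel '[[0,0,0.12,0,0,0,0],[0,0,0.24,0,0,0,0],[0,0,0.36,0,0,0,0]]'
```

```text
clock: 10.88
tcp_pos: [556.9, -119.6, 128.8]
tcp_rot: [0.0, 0.821, 0.571, 0.0]
contact_force: [-5.9, 0.3, 15.8]
gripper_width: 0.382
gripper_force: 60.5
```

```bash
python3 -m handwheel '[[0,0,0.12,0,0,0,0],[0,0,0.24,0,0,0,0],[0,0,0.36,0,0,0,0]]'
```

```text
clock: 11.13
tcp_pos: [556.8, -119.5, 127.0]
tcp_rot: [0.0, 0.705, 0.709, 0.0]
contact_force: [-1.1, 0.7, -1.0]
gripper_width: 0.378
gripper_force: 60.3
```

```bash
python3 -m handwheel '[[0,0,0.12,0,0,0,0],[0,0,0.24,0,0,0,0],[0,0,0.36,0,0,0,0]]'
```

```text
clock: 11.38
tcp_pos: [556.7, -119.5, 126.2]
tcp_rot: [-0.0, 0.567, 0.824, 0.0]
contact_force: [-2.8, 1.3, 1.7]
gripper_width: 0.376
gripper_force: 60.8
```

```bash
python3 -m handwheel '[[0,0,0,0,0,-1,0],[0,0,0,0,0,-2,0],[0,0,0,0,0,-2,0]]'
```

```text
clock: 11.63
tcp_pos: [556.7, -119.5, 125.7]
tcp_rot: [-0.0, 0.57, 0.821, 0.0]
contact_force: [-4.3, 1.9, 12.3]
gripper_width: 0.381
gripper_force: 62.0
```

```bash
python3 -m handwheel '[[0,0,-0.12,0,0,-0.08,0],[0,0,-0.24,0,0,-0.15,0],[0,0,-0.36,0,0,-0.23,0],[0,0,-0.48,0,0,-0.3,0],[0,0,-0.6,0,0,-0.38,0],[0,0,-0.72,0,0,-0.46,0],[0,0,-0.84,0,0,-0.53,0],[0,0,-0.96,0,0,-0.61,0]]'
```

```text
clock: 12.3
tcp_pos: [556.9, -119.6, 125.2]
tcp_rot: [0.0, 0.886, 0.463, 0.0]
contact_force: [-4.1, 2.3, 10.9]
gripper_width: 0.373
gripper_force: 61.8
```

```bash
python3 -m handwheel '[[0,0,-0.12,0,0,-0.08,0],[0,0,-0.24,0,0,-0.15,0],[0,0,-0.36,0,0,-0.23,0],[0,0,-0.48,0,0,-0.3,0],[0,0,-0.6,0,0,-0.38,0],[0,0,-0.72,0,0,-0.46,0],[0,0,-0.84,0,0,-0.53,0],[0,0,-0.96,0,0,-0.61,0]]'
```

```text
clock: 12.97
tcp_pos: [556.9, -119.8, 124.6]
tcp_rot: [0.0, 1.0, 0.001, 0.0]
contact_force: [-4.2, 1.0, 13.0]
gripper_width: 0.377
gripper_force: 61.8
```

```bash
python3 -m handwheel '[[0,0,-0.12,0,0,-0.08,0],[0,0,-0.24,0,0,-0.15,0],[0,0,-0.36,0,0,-0.23,0],[0,0,-0.48,0,0,-0.3,0],[0,0,-0.6,0,0,-0.38,0],[0,0,-0.72,0,0,-0.46,0],[0,0,-0.84,0,0,-0.53,0],[0,0,-0.96,0,0,-0.61,0]]'
```

```text
clock: 13.63
tcp_pos: [556.8, -119.8, 124.0]
tcp_rot: [0.0, 0.888, -0.461, 0.0]
contact_force: [-4.3, 0.9, 11.2]
gripper_width: 0.376
gripper_force: 61.8
```

```bash
python3 -m handwheel '[[0,0,-0.12,0,0,-0.08,0],[0,0,-0.24,0,0,-0.15,0],[0,0,-0.36,0,0,-0.23,0],[0,0,-0.48,0,0,-0.3,0],[0,0,-0.48,0,0,-0.3,0]]'
python3 - <<'E'
from h import *
np.set_printoptions(suppress=True,precision=3)
t=manip.observe();print(t["tcp_pos"],t["contact_force"],t["ft_torque"],t["joint_pos"])
E
```

```text
clock: 14.05
tcp_pos: [556.7, -119.8, 123.6]
tcp_rot: [0.0, 0.753, -0.658, -0.0]
contact_force: [-4.1, 0.7, 12.3]
gripper_width: 0.376
gripper_force: 61.8
[ 556.705 -119.809  123.616] [-4.05   0.701 12.328] [ 0.15   0.905 -0.088] [-0.408  0.634  1.683 -0.     0.825  2.599]
```

```bash
python3 -m handwheel '[[0,0,0,0,0,1.2,0],[0,0,0,0,0,1.2,60],[0,0,0,0,0,1.2,60],[0,0,0.06,0,0,1.2,60],[0,0,0.18,0,0,1.2,60],[0,0,0.3,0,0,1.2,60],[0,0,0.42,0,0,1.2,60],[0,0,0.54,0,0,1.2,60],[0,0,0.66,0,0,1.2,60],[0,0,0.78,0,0,1.2,60]]'
python3 -m handwheel '[[0,0,0.12,0,0,0,60],[0,0,0.24,0,0,0,60],[0,0,0.36,0,0,0,60],[0,0,0.48,0,0,0,60],[0,0,0.6,0,0,0,60],[0,0,0.72,0,0,0,60],[0,0,0.84,0,0,0,60],[0,0,0.96,0,0,0,60],[0,0,1.08,0,0,0,60],[0,0,1.2,0,0,0,60]]'
python3 -m handwheel '[[0,0,0.12,0,0,0,60],[0,0,0.24,0,0,0,60],[0,0,0.36,0,0,0,60],[0,0,0.48,0,0,0,60],[0,0,0.6,0,0,0,60],[0,0,0.72,0,0,0,60],[0,0,0.84,0,0,0,60],[0,0,0.96,0,0,0,60],[0,0,1.08,0,0,0,60],[0,0,1.2,0,0,0,60]]'
python3 -m handwheel '[[0,0,0.12,0,0,0,60],[0,0,0.24,0,0,0,60],[0,0,0.36,0,0,0,60],[0,0,0.48,0,0,0,60],[0,0,0.6,0,0,0,60],[0,0,0.6,0,0,0,60]]'
python3 - <<'E'
from h import *
import pickle
np.set_printoptions(suppress=True,precision=3)
t=manip.observe();print(t["tcp_pos"],t["contact_force"],t["ft_torque"],t["joint_pos"])
d=manip.get_image("side");im=manip.get_image("wrist")
c=proj(d,(557,-119.5,90));r0,c0=int(c[0])-50,int(c[1])-55
b=cv2.resize(d["pixels"][r0:r0+105,c0:c0+110],None,fx=4,fy=4,interpolation=cv2.INTER_CUBIC)
a=im["pixels"][:,110:460]
cv2.imwrite("pics/k.png",np.hstack([a,b]))
E
```

```text
clock: 14.88
tcp_pos: [557.5, -120.1, 123.0]
tcp_rot: [-0.0, 0.948, -0.317, 0.001]
contact_force: [0.6, -0.2, -0.1]
gripper_width: 0.702
gripper_force: 0.0
clock: 15.72
tcp_pos: [557.6, -120.1, 123.0]
tcp_rot: [0.0, 0.962, 0.274, 0.0]
contact_force: [-0.2, -0.6, 1.1]
gripper_width: 0.706
gripper_force: 0.0
clock: 16.55
tcp_pos: [557.5, -120.1, 123.0]
tcp_rot: [0.0, 0.639, 0.769, 0.0]
contact_force: [-0.2, 0.3, -0.3]
gripper_width: 0.702
gripper_force: 0.0
clock: 17.05
tcp_pos: [557.5, -120.1, 123.0]
tcp_rot: [0.0, 0.385, 0.923, 0.0]
contact_force: [-0.1, -0.8, 0.1]
gripper_width: 0.704
gripper_force: 0.0
[ 557.466 -120.074  123.006] [-0.099 -0.807  0.15 ] [-0.026  0.047  0.061] [-0.408  0.635  1.682  0.     0.824 -1.188]
```

View pics/k.png

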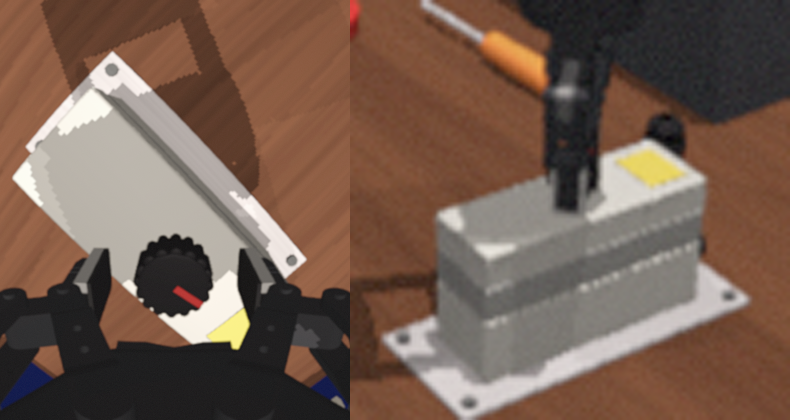

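The cover is flush on the box and the knob is centred between the open pads, at about (275,173) in the left crop. I'll regrip and finish the turn.

```bash
python3 -m handwheel '[[0,0,0,-0.6,0.3,0,40],[0,0,0,-0.6,0.3,0,0],[0,0,0,-0.6,0.3,0,0],[0,0,0,-0.6,0.3,0,0],[0,0,0,-0.6,0.3,-0.5,0],[0,0,0,-0.6,0.3,-1,0]]'
python3 -m handwheel '[[0,0,-0.12,0,0,-0.08,0],[0,0,-0.24,0,0,-0.15,0],[0,0,-0.36,0,0,-0.23,0],[0,0,-0.48,0,0,-0.3,0],[0,0,-0.6,0,0,-0.38,0],[0,0,-0.72,0,0,-0.46,0],[0,0,-0.84,0,0,-0.53,0],[0,0,-0.96,0,0,-0.61,0]]'
```

```text
clock: 17.65
tcp_pos: [556.4, -119.6, 123.2]
tcp_rot: [0.0, 0.386, 0.922, 0.0]
contact_force: [-2.4, 0.8, 9.9]
gripper_width: 0.375
gripper_force: 59.8
clock: 18.32
tcp_pos: [556.7, -119.5, 122.7]
tcp_rot: [0.0, 0.77, 0.638, 0.0]
contact_force: [-1.0, 1.6, 7.0]
gripper_width: 0.377
gripper_force: 59.9
```

```bash
python3 -m handwheel '[[0,0,-0.12,0,0,-0.08,0],[0,0,-0.24,0,0,-0.15,0],[0,0,-0.36,0,0,-0.23,0],[0,0,-0.48,0,0,-0.3,0],[0,0,-0.6,0,0,-0.38,0],[0,0,-0.72,0,0,-0.46,0],[0,0,-0.84,0,0,-0.53,0],[0,0,-0.96,0,0,-0.61,0]]'
```

```text
clock: 18.98
tcp_pos: [556.9, -119.7, 122.1]
tcp_rot: [0.0, 0.978, 0.21, 0.001]
contact_force: [-0.6, 1.2, 6.0]
gripper_width: 0.373
gripper_force: 59.9
```

1.92 of about 3.55 rad are done in this grip.

```bash
python3 -m handwheel '[[0,0,-0.12,0,0,-0.08,0],[0,0,-0.24,0,0,-0.15,0],[0,0,-0.36,0,0,-0.23,0],[0,0,-0.48,0,0,-0.3,0],[0,0,-0.6,0,0,-0.38,0],[0,0,-0.72,0,0,-0.46,0],[0,0,-0.84,0,0,-0.53,0],[0,0,-0.96,0,0,-0.61,0]]'
```

```text
clock: 19.65
tcp_pos: [556.8, -119.9, 121.5]
tcp_rot: [0.0, 0.964, -0.265, 0.001]
contact_force: [-0.8, 0.5, 5.8]
gripper_width: 0.378
gripper_force: 59.8
```

```bash
python3 -m handwheel '[[0,0,-0.12,0,0,-0.08,0],[0,0,-0.24,0,0,-0.15,0],[0,0,-0.36,0,0,-0.23,0],[0,0,-0.48,0,0,-0.3,0],[0,0,-0.6,0,0,-0.38,0],[0,0,-0.66,0,0,-0.4,0],[0,0,-0.66,0,0,-0.4,0]]'
python3 - <<'E'
from h import *
np.set_printoptions(suppress=True,precision=3)
t=manip.observe();print(t["tcp_pos"],t["contact_force"],t["ft_torque"],t["joint_pos"])
d=manip.get_image("side");im=manip.get_image("wrist")
c=proj(d,(557,-119.5,90));r0,c0=int(c[0])-50,int(c[1])-55
b=cv2.resize(d["pixels"][r0:r0+105,c0:c0+110],None,fx=4,fy=4,interpolation=cv2.INTER_CUBIC)
cv2.imwrite("pics/l.png",np.hstack([im["pixels"][:,110:460],b]))
E
```

```text
clock: 20.23
tcp_pos: [556.7, -120.0, 121.1]
tcp_rot: [0.0, 0.827, -0.562, 0.001]
contact_force: [-0.6, 0.2, 6.6]
gripper_width: 0.378
gripper_force: 59.9
[ 556.707 -119.975  121.06 ] [-0.627  0.232  6.623] [-0.041  0.222  0.003] [-0.408  0.638  1.685 -0.     0.818  2.356]
```

View pics/l.png

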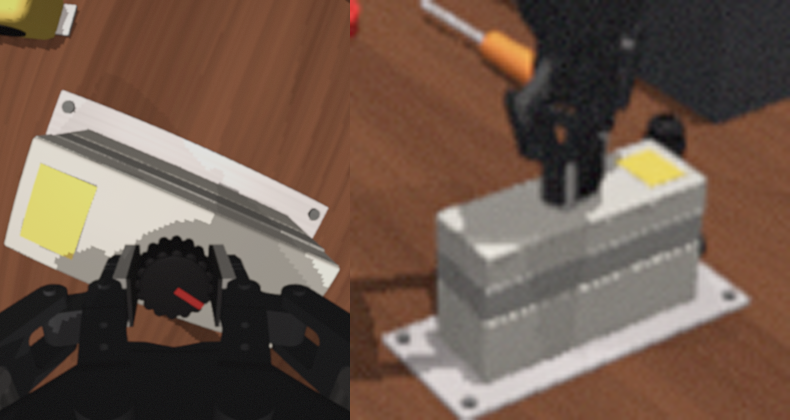

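The mark moved with the grip (no slip), the screw has sunk about 4.5 mm and the cover is still flush. I'll add a small margin for the backward overshoot, then hand in.

```bash
python3 -m handwheel '[[0,0,-0.06,0,0,-0.04,0],[0,0,-0.12,0,0,-0.08,0],[0,0,-0.12,0,0,-0.08,0],[0,0,-0.12,0,0,-0.08,0]]'
python3 -c "
from bench import manip
print(manip.job_done())"
```

```text
clock: 20.67
tcp_pos: [556.7, -120.0, 121.0]
tcp_rot: [0.0, 0.793, -0.61, 0.001]
contact_force: [-0.4, -0.1, 6.0]
gripper_width: 0.38
gripper_force: 59.9
the job is handed in; nothing more can be done
None
```

I handed the job in at 20.7 s: the cover is down on the box with its label at the gland end, and the screw dropped into the thread, then went forward about one full turn (estimated 6.3–6.7 rad, about 4.5 mm drawn in) with the knob still gripped.

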